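# Turn the swatch leaf over

### The arm

A 7-joint arm with a two-finger parallel gripper is mounted at the origin on a cart in front of the work surface, level with it; the furniture and walls round the work are solid. World frame = base frame: x ahead of the robot, y to its left, z up, the work surface at z = 0. Lengths are in m, angles in rad, forces in N, time in s.
With the tool pointing down it reaches from about 0.375 to 0.925 m from the base axis. Payload 3.1 kg.
Tool frame: the origin (TCP) lies between the finger pads; the fingertips stand 19 mm ahead of it and the grasp point (between the pads) is the TCP; z points along the fingers, y is the line along which they close (so a half turn about z gives the same grasp; the last joint's range is limited). The gripper opens to 85 mm and grips with 20 to 120 N. Pads are 22 mm wide; open, the fingers measure 114 mm over their backs; the gripper's body (76 mm by 85 mm) begins 54 mm behind the grasp point. The pads swing forward as they close: fully open they stand 13 mm farther back than shut.
Start: joints at [-0.098, 0.383, 0.044, 1.598, -0.018, 1.161, -0.05], TCP at [0.65, 0, 0.25] pointing down, gripper open.
Joint ranges: [-2.61, 2.61], [-0.41, 2.15], [-1.48, 1.57], [0, 2.5], [-1.57, 4.71], [0.05, 1.97], [-2.85, 2.85]. Speed limits (rad/s): [2.79, 2.79, 3.14, 3.14, 3.14, 3.14, 3.14].

### API

Orientations are given as a unit quaternion [x, y, z, w].
In Python, from bench import move_ptp, movel, move_j, move_gripper, pause, inverse_kinematics, read_camera, camera_params, MotionError, sign_off, look_for, tip_of, read_time_s, read_qpos, read_joint_vel, read_effort, read_eef_pos, read_tcp_rot, read_ft_force, read_ft_torque, read_finger_gap, read_grasp_force gives the robot as it stands. Calls block until the motion is done:
- move_ptp(position, orientation): joint-space move of the TCP to a pose.
- movel(position, orientation=None, speed=0.15): straight line of the TCP; orientation=None keeps the orientation; speed is the mean speed in m/s.
- move_j(angles): joint-space move.
- move_gripper(opening, effort=None): finger opening in m; effort is the grip in N (None keeps the last); returns when the fingers have stopped.
- pause(seconds).
- inverse_kinematics(position, orientation): joint angles nearest the present ones, or None.
- read_camera(name): name is "scene" or "side" or "wrist"; returns the picture (384x512x3 uint8, red, green, blue); there is no depth.
- camera_params(name): a dict with "K" (3x3 intrinsics, pixels), "camera_from_world" (4x4, takes a point from world to camera coordinates). Camera axes: x right, y down, z forward; pixel columns grow to the right and rows downward; lengths in m; the calibration is good to about 2 mm. A picture is of the moment at which its call begins: read the wrist's pose just before it. camera_params takes no time and is no camera call; for the wrist camera it gives the pose at the moment of the call.
A pose or a line that the arm cannot do raises MotionError and nothing moves.
- sign_off(): hands the job in; it is judged then, once.
Trained networks look in the newest picture that a camera, given by its name, has taken for a name from the list of things; names that differ only in an ending like _2 or _b are one class to them, and where a whole thing is asked for, a point or a joint stands for the part that bears it (a point fixed in the world has none). Each returns a list of dicts, best first, with "confidence" (0 to 1); they miss things now and then, are a little off and sometimes report something else, mostly with a low value. They report only what shows in the picture. A call takes as long as a camera call.
- look_for(camera, name): "at" ([column, row] in pixels, amid what is visible of it).
- tip_of(camera, name): "at" ([column, row] in pixels: a listed point, or the origin of a listed thing).
Readings, each from a call of its own:
- read_time_s(): time.
- read_qpos(): joint angles.
- read_joint_vel(): joint speeds.
- read_effort(): joint torques, N m.
- read_eef_pos(): TCP position.
- read_tcp_rot(): TCP orientation.
- read_ft_force(): force on the tool from outside, world axes, zero at the start.
- read_ft_torque(): the same for the moment, N m.
- read_finger_gap(): finger opening in m.
- read_grasp_force(): force on a finger pad.
Only numpy, scipy, OpenCV 4.12 (cv2) and the standard library are available. Lean on these libraries where they do the work, as an engineer would, in place of code of your own. Each camera call takes 0.05 s, during which the arm holds its last target. There are 200 camera calls.

### The job

Turn the rigid leaf of the colour swatch stand over its spine so that it lies fully flat, printed side down, on the stand's other page. Reach under the orange tab and push the leaf round with the fingertips or the outside of the fingers: do not pinch or grip it, do not fling it over, and do not lift the stand or shove it along the bench. Leave the two sample pots alone and take the hand away at the end.

Things in the scene. Friction and masses are not known exactly. Their poses are not given: they have to be found in the camera images.
- stand: Loose, heavy (2.5 kg) swatch stand: grey foot plate 176 x 150 x 8 mm, narrow pedestal (96 mm in y), two white page beds with blue-green colour fields. Origin: centre of its underside; x along the spine, y across it, z up. Beds: tops 56.5 mm above the bench, 8 mm thick, out to y = +-95 mm, x = +-86 mm; open space beneath their outer parts. It stands right or left of the laptop
- spine (a point): middle of the spine (the leaf's hinge axis), 60 mm above the stand's underside; the axis runs along the stand's x
- leaf (a joint): leaf angle in rad: 0 = flat on the page at the stand's -y side (right as seen from the robot), pi/2 = upright, pi = flat on the +y page (the goal). Starts between 0 and 0.15. The hinge has friction (0.065 N m): the leaf stays at any angle it is left at, does not fall by itself, and needs about 1 N at the tab to turn
- tab (a point): middle of the orange tab, in the leaf's mid-plane, 118 mm from the spine axis. The tab is 54 mm wide along the spine, 6 mm thick, in the middle of the leaf's free edge, and ends 135 mm from the spine axis: at angle 0 it overhangs the bed by 40 mm, its underside 57 mm above the bench. Axes as the stand's at joint 0; they turn with the leaf
- face_board: upper 3 mm of the leaf (up at joint 0): white board with four yellow-to-brown colour fields and the orange tab's top. The whole leaf is 6 mm thick, mid-plane through the spine axis, from 4 to 101 mm from the axis (135 at the tab), 156 mm long along the spine, about 70 g. Origin on the spine
- back_board: lower 3 mm of the leaf (down at joint 0, up at joint pi): plain grey board with the orange tab's underside; 3 mm larger than the face board at its outer edges. Origin on the spine. Touching both boards at once counts as pinching the leaf
- red_lid_pot: bystander: sample pot with red lid, 48 mm across, 60 mm high, beyond the far end of the spine; origin at the centre of its underside
- white_lid_pot: bystander: sample pot with white lid, 54 mm across, 68 mm high, on the bench out past the +y page; origin at the centre of its underside

How it is judged:
On the way:
1. the leaf stands up from its page, pushed by the fingers (value of joint leaf between 1 and 2.4 rad and contact force between the fingers and back_board above 0.1 N), for 0.1 s.
At the end, for the whole second after the job is handed in: The leaf lies flat on the +y page (joint leaf above 3.07 of 3.14 rad) and is at rest; the stand stands level within 20 mm of where it was; both pots are within 20 mm of where they stood (value of joint leaf above 3.07 rad and velocity of joint leaf below 0.05 rad/s and distance of each of stand, red_lid_pot, white_lid_pot from where it was at the start of the episode below 0.02 m and angle between stand's own z axis and vertical below 0.03 rad and linear speed of stand below 0.01 m/s); the robot touches nothing.
It fails at once if the leaf is pinched (the fingers press on both its boards at once) (contact force between the fingers and face_board above 1 N and contact force between the fingers and back_board above 1 N).
It fails at once if the leaf is flung over (faster than 5 rad/s) (velocity of joint leaf above 5 rad/s).
It fails at once if the stand is lifted or tipped (over 15 mm or 0.15 rad) (height (world z) of stand above 0.015 m or angle between stand's own z axis and vertical above 0.15 rad).
It fails at once if the stand is shoved more than 25 mm (distance of stand from where it was at the start of the episode above 0.025 m).
It fails at once if a bystander is knocked over or lifted (angle between any of red_lid_pot, white_lid_pot's own z axis and vertical above 0.5 rad or height (world z) of any of red_lid_pot, white_lid_pot above 0.02 m).
It also fails if it takes over 51 s, if anything falls off the work surface, if the arm or the gripper's body presses on something with over 40 N, if the wrist force passes 120 N, or if a joint passes its speed limit or range.

## Working session

There is one attempt and no reset: what is moved stays moved. The work goes in short steps, each a Python script; the robot and the scene stay as the last script left them, time stands still between calls to the robot, and variables do not carry over. Pictures are saved under pics/ and viewed, at most 10 in all, crops included, and the job is handed in when it is done.

```bash
mkdir -p pics; ls
cat > h.py <<'E'
from bench import *
import numpy as np, cv2
def cam(n):
    p=camera_params(n); return np.array(p["K"]),np.array(p["camera_from_world"])
def proj(n,X):
    K,T=cam(n); c=(T[:3,:3]@np.atleast_2d(X).T).T+T[:3,3]; u=(K@c.T).T; return u[:,:2]/u[:,2:]
def ray(n,uv):
    K,T=cam(n); d=T[:3,:3].T@np.linalg.inv(K)@np.array([*uv,1.]); return -T[:3,:3].T@T[:3,3],d
def onz(n,uv,z):
    o,d=ray(n,uv); return o+d*(z-o[2])/d[2]
def save(n,f): 
    im=np.array(read_camera(n)); cv2.imwrite("pics/"+f,im[:,:,::-1]); return im
E
python3 - <<'E'
from h import *
Z={'stand':0,'spine':.06,'tab':.065,'red_lid_pot':0,'white_lid_pot':0}
for c in("scene","side","wrist"):
    save(c,c+"0.png")
    for n in Z:
        for d in tip_of(c,n)[:1]: print(c,n,np.round(d["at"],1),round(d["confidence"],2),np.round(onz(c,d["at"],Z[n]),4))
a,b=[cv2.imread(f"pics/{c}0.png") for c in("scene","side")]
cv2.imwrite("pics/both.png",cv2.resize(np.vstack([a,b]),(400,600)))
E
```

```text
pics
scene stand [191.7 190.5] 0.68 [0.4899 0.3111 0.    ]
scene spine [191.3 178.8] 0.98 [0.4795 0.2987 0.06  ]
scene tab [200.5 183.8] 0.6 [0.4595 0.2301 0.065 ]
scene red_lid_pot [223.3 185.9] 0.66 [0.6004 0.2358 0.    ]
scene white_lid_pot [164.9 176.2] 0.47 [0.5226 0.502  0.    ]
side stand [206.  283.7] 0.95 [0.4976 0.3255 0.    ]
side spine [210.7 261.9] 0.72 [0.4916 0.3112 0.06  ]
side tab [245.4 237.6] 0.85 [0.4696 0.1914 0.065 ]
side red_lid_pot [175.2 250.9] 0.59 [0.6431 0.268  0.    ]
side white_lid_pot [141.5 326.3] 0.9 [0.5356 0.5023 0.    ]
```

View pics/scene0.png

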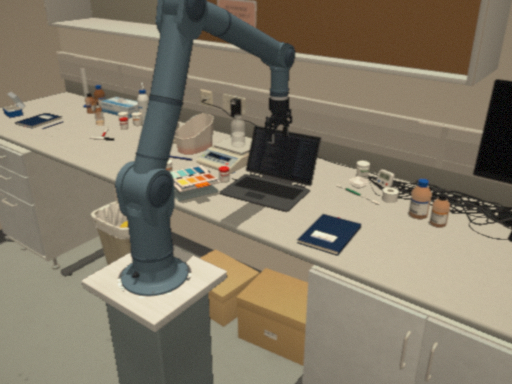

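View pics/side0.png

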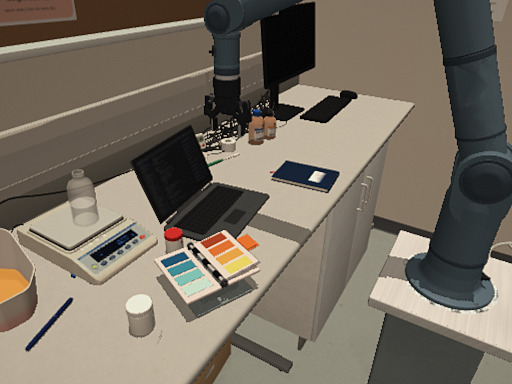

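The scene view has the stand at about (190,180) px, left of the laptop. The side view shows it at (207,268), with the tab at (246,241), the red pot at (174,240) and the white pot at (140,315). I'll measure more closely with the wrist camera.

Run:
```python
from h import *
Z={'stand':0,'spine':.06,'tab':.065,'red_lid_pot':0,'white_lid_pot':0}
q=read_tcp_rot(); print(q)
for i,p in enumerate([[.46,.25,.36],[.46,.36,.36]]):
    try: move_ptp(p,q)
    except MotionError as e: print(p,e); continue
    pause(.3)
    K,T=cam("wrist"); print("cam",-T[:3,:3].T@T[:3,3],T[2,:3])
    save("wrist",f"w{i+1}.png")
    for n in Z:
        for d in tip_of("wrist",n)[:2]: print(n,np.round(d["at"],1),round(d["confidence"],2),np.round(onz("wrist",d["at"],Z[n]),4))
print(read_time_s())
```

```text
[ 7.07091151e-01  7.07122410e-01 -5.93247643e-06 -3.20191125e-05]
cam [0.46080746 0.32080073 0.483848  ] [-0.00208606 -0.28462356 -0.95863709]
stand [281.4  98.2] 0.88 [ 0.4968  0.3212 -0.    ]
spine [283.4  99.8] 0.59 [0.495  0.3193 0.06  ]
tab [250.6 181.3] 0.6 [0.4501 0.2068 0.065 ]
red_lid_pot [370.2 130.5] 0.71 [0.6385 0.2726 0.    ]
cam [0.46084875 0.43017225 0.48459748] [-0.00106209 -0.28441886 -0.95869953]
stand [281.1 170.6] 0.69 [0.4993 0.3163 0.    ]
tab [247.9 249.5] 0.83 [0.4453 0.2072 0.065 ]
red_lid_pot [364.2 195.9] 0.73 [0.6402 0.2732 0.    ]
white_lid_pot [302.3  44.6] 0.8 [0.5257 0.507  0.    ]
3.875
```

View pics/w1.png

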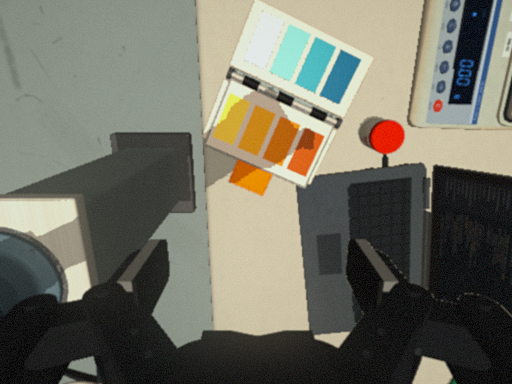

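The wrist view (w1) shows the stand yawed. The tab is at (250,180), the leaf's near edge runs from (206,138) to (306,186), and the laptop base starts close by at (300,185). I'll look at w2 for the corners.

Run:
```python
import cv2
im=cv2.imread("pics/w2.png")[30:280,180:420]
cv2.imwrite("pics/w2c.png",cv2.resize(im,(576,600),interpolation=cv2.INTER_CUBIC))
```

```text
(no output)
```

View pics/w2c.png

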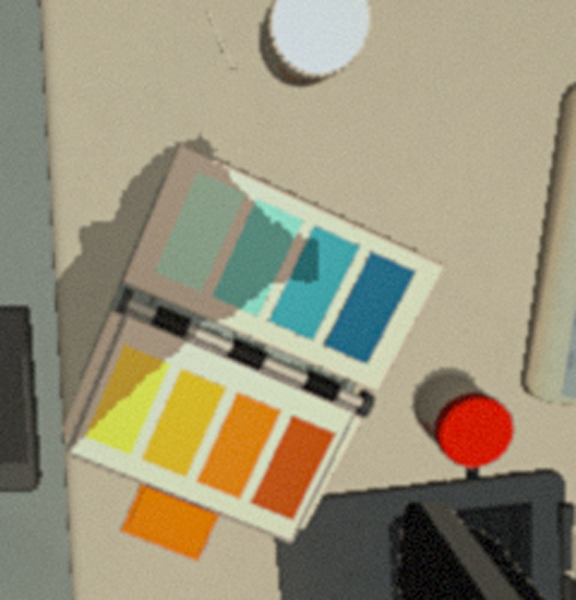

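```bash
cat >> h.py <<'E'
def S(p,L):  # stand local -> world
    x,y,a=p[:3]; c,s=np.cos(a),np.sin(a); L=np.atleast_2d(L)
    return np.c_[x+c*L[:,0]-s*L[:,1],y+s*L[:,0]+c*L[:,1],L[:,2]]
def leafpt(x,r,th,n=0.): # n: offset toward face
    return [x,-r*np.cos(th)+n*np.sin(th),.06+r*np.sin(th)+n*np.cos(th)]
E
python3 - <<'E'
from h import *
from scipy.optimize import least_squares
C=np.array([[183,148],[441,266],[125,300],[367,403],[122,530],[200,559],[72,450],[293,541]])/2.4+[180,30]
def f(p):
    th=p[3]
    L=[[-.086,.095,.0565],[.086,.095,.0565],[-.083,0,.062],[.083,0,.062],leafpt(-.027,.135,th,.003),leafpt(.027,.135,th,.003),leafpt(-.077,.1,th,.003),leafpt(.077,.1,th,.003)]
    return (proj("wrist",S(p,L))-C).ravel()
r=least_squares(f,[.498,.318,-.43,.07],loss='soft_l1')
print(r.x,np.degrees(r.x[2])); print(np.round(r.fun.reshape(-1,2),1))
np.save("pose.npy",r.x); p=r.x
print("tab",S(p,leafpt(0,.118,p[3])),"tabend",S(p,leafpt(0,.135,p[3])))
for c in ("scene","side"): print(c,np.round(proj(c,S(p,[[0,0,0],[0,0,.06],leafpt(0,.118,p[3])])),1))
print("x axis end",S(p,[[.086,-.095,0],[-.086,-.095,0]]))
E
```

```text
[ 0.49827116  0.32096869 -0.41164155  0.04500309] -23.585323463958183
[[-0.6 -1.9]
 [ 3.4  0.1]
 [-1.3  0.2]
 [ 1.9  1.8]
 [ 0.2 -0.5]
 [ 0.  -0. ]
 [-1.1  0.8]
 [ 0.   0. ]]
tab [[0.45110547 0.21293528 0.06530857]] tabend [[0.44431042 0.19737114 0.06607337]]
scene [[191.4 189.1]
 [190.5 175.9]
 [202.3 185.6]]
side [[206.9 282.5]
 [205.9 263.2]
 [247.2 244.2]]
x axis end [[0.53907631 0.19949466 0.        ]
 [0.38144429 0.26831432 0.        ]]
```

```bash
cat >> h.py <<'E'
from scipy.spatial.transform import Rotation as R
P=np.load("pose.npy")
HT=.011; TIP=.019
def orient(pitch,head,sg):   # local-plane pitch below horizontal, heading offset about z (rad), roll sign
    z=np.array([0,np.cos(pitch),-np.sin(pitch)]); y=np.array([sg,0,0.]); M=np.c_[np.cross(y,z),y,z]
    return R.from_euler('z',P[2]+head)*R.from_matrix(M)
def tcp(tip,rot): return S(P,tip)[0]-TIP*rot.as_matrix()[:,2]
def tip_for(th,pitch,rA,clear=0.,x=0.):
    """tip centre (local) so that the finger just touches the leaf's back at angle th, front corner at radius rA"""
    u=np.array([-np.cos(th),np.sin(th)]); m=-np.array([np.sin(th),np.cos(th)])  # back normal
    d=np.array([np.cos(pitch),-np.sin(pitch)]); n=np.array([np.sin(pitch),np.cos(pitch)])
    Q=np.array([s*HT*n-t*d for s in(1,0,-1) for t in np.linspace(0,.08,41)])
    fr=Q[np.argmin(Q[:3*41:41]@m)*41]        # front corner nearest the leaf
    c=(rA-fr@u); ok=Q@u+c<=.138
    h=.003+clear-np.min((Q@m)[ok])
    v=c*u+h*m; return np.array([x,v[0],.06+v[1]])
E
cat > chk.py <<'E'
from h import *
ths=np.linspace(-.05,np.pi,12)
for pd in (35,45,55):
  for hd in (0,-20,-40):
    for sg in (1,-1):
      p=np.radians(pd); rot=orient(p,np.radians(hd),sg); q=rot.as_quat(); res=[];J=[]
      tips=[tip_for(-.05,p,.118)+[0,-.08,.1],tip_for(-.05,p,.118)+[0,-.08,0]]+[tip_for(t,p,.118) for t in ths]
      for t in tips:
        j=inverse_kinematics(tcp(t,rot),q); res.append(j is not None); J.append(j)
      s=''.join('.X'[not r] for r in res)
      ok=all(res); print(pd,hd,sg,s, np.round(np.abs(np.diff(J,axis=0)).max(0),2) if ok else '')
      if ok: print(np.round(J[1],2),np.round(J[-1],2))
p=np.radians(45)
for t in ths[::2]: print(round(t,2),np.round(tip_for(t,p,.118),3))
E
python3 chk.py
```

```text
35 0 1 .............. [2.25 0.67 2.58 0.11 5.66 1.49 4.36]
[ 1.23  0.94 -1.03  2.41 -0.92  0.25  0.94] [ 0.53  1.13 -1.24  2.09  2.31  0.26 -2.7 ]
35 0 -1 .............. [2.25 0.63 2.6  0.11 5.71 1.49 3.78]
[ 0.81  0.66 -0.6   2.42 -1.5   0.6  -1.78] [ 0.53  1.13 -1.24  2.09  2.31  0.26  0.44]
35 -20 1 XXXXXXX....... 
35 -20 -1 XXXXXXX....... 
35 -40 1 XXXXXXXX...... 
35 -40 -1 XXXXXXXX...... 
45 0 1 .............. [1.65 0.57 1.72 0.07 2.76 0.67 2.45]
[ 1.09  0.74 -1.02  2.42 -0.89  0.21  0.71] [ 0.45  1.03 -1.25  2.03  1.66  0.34 -2.2 ]
45 0 -1 .............. [1.93 0.6  2.29 0.12 2.87 0.69 4.35]
[ 0.89  0.6  -0.8   2.42 -1.31  0.36 -2.08] [ 0.28  0.78 -0.97  2.04  1.72  0.07  0.69]
45 -20 1 XXXXX......... 
45 -20 -1 XXXXX......... 
45 -40 1 XXXXXX........ 
45 -40 -1 XXXXXX........ 
55 0 1 .............. [0.46 0.28 0.69 0.1  0.4  0.33 0.48]
[-0.07  0.37  0.06  2.44 -1.5   0.57  0.98] [-0.2   0.54 -0.45  1.97 -0.59  0.2  -0.4 ]
55 0 -1 .............. [2.26 0.51 2.61 0.13 2.79 0.54 5.33]
[ 0.15  0.37 -0.17  2.43 -1.44  0.5  -2.2 ] [ 0.1   0.66 -0.83  1.96  0.52  0.21  1.75]
55 -20 1 XX............ 
55 -20 -1 XX............ 
55 -40 1 XXXX.......... 
55 -40 -1 XX............ 
-0.05 [ 0.    -0.124  0.023]
0.53 [ 0.    -0.114  0.105]
1.11 [ 0.    -0.063  0.157]
1.69 [0.    0.003 0.17 ]
2.27 [0.    0.066 0.144]
2.85 [0.    0.12  0.104]
```

```bash
cat >> h.py <<'E'
PD=np.radians(55); ROT=orient(PD,0,1); Q=ROT.as_quat()
def go(t,speed=.1): movel(tcp(t,ROT),Q,speed=speed)
E
python3 - <<'E'
from h import *
move_gripper(0.0)
u=tip_for(P[3],PD,.118,clear=.006); print("under",u)
for dz in (.22,.12):
    try: move_ptp(tcp(u+[0,-.08,dz],ROT),Q); break
    except MotionError as e: print(dz,e)
print(np.round(read_qpos(),2))
go(u+[0,-.08,0],.15); print(np.round(read_qpos(),2),read_ft_force(),read_time_s())
go(u+[0,-.03,0],.1); print(read_ft_force(),read_eef_pos(),tcp(u+[0,-.03,0],ROT))
a=save("side","s1.png")[190:310,170:330]; cv2.imwrite("pics/s1c.png",cv2.resize(a[:,:,::-1],(800,600)))
E
```

```text
under [ 0.         -0.12843701  0.02467342]
[-0.39 -0.21  0.35  2.33 -0.66  0.84 -0.04]
[-0.35  0.36  0.36  2.46 -1.51  0.67  0.96] [ 0.9610248  -1.13299063 -0.54274828] 7.2917
[ 0.43996318  0.34453882 -0.07554161] [0.43054582 0.16576329 0.04041694] [0.43051782 0.16577907 0.04023731]
```

View pics/s1c.png

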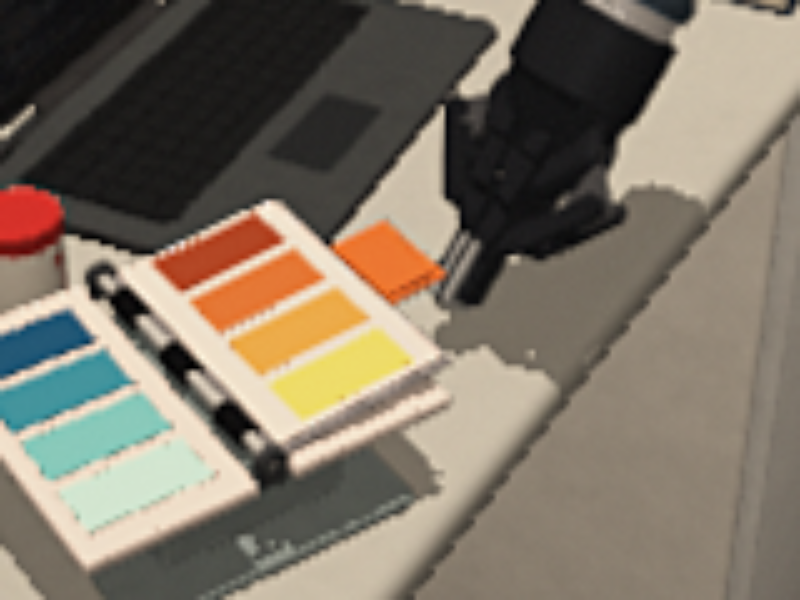

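The crop shows the closed fingers just outside the tab, with the tips at about (460,300), below tab level. The leaf is slightly raised, so there is room to slide under and lift.

Run:
```python
from h import *
u=tip_for(P[3],PD,.118,clear=.006)
go(u,.06); print(read_ft_force(),read_time_s())
for th in np.arange(.1,1.35,.15):
    go(tip_for(th,PD,.118),.08); print(round(th,2),np.round(read_ft_force(),1),np.round(read_qpos(),2))
print(read_time_s())
a=save("side","s2.png")[150:310,120:333]; cv2.imwrite("pics/s2c.png",cv2.resize(a[:,:,::-1],(800,600)))
```

```text
[-0.50592033  0.35598898 -0.23188024] 8.6417
0.1 [0.4 0.2 0.4] [-0.26  0.33  0.06  2.38 -1.49  0.51  0.77]
0.25 [-0.2 -0.3  0.6] [-0.28  0.27  0.08  2.38 -1.38  0.52  0.64]
0.4 [-0.7 -0.4  0.3] [-0.3   0.22  0.1   2.37 -1.28  0.53  0.51]
0.55 [-0.7  0.4  0.2] [-0.33  0.17  0.11  2.35 -1.19  0.54  0.4 ]
0.7 [-0.4 -0.2  0.3] [-0.36  0.14  0.11  2.34 -1.12  0.54  0.3 ]
0.85 [-0.4 -0.   0.6] [-0.38  0.12  0.11  2.31 -1.06  0.55  0.2 ]
1.0 [-0.1  0.   0.5] [-0.41  0.11  0.1   2.28 -1.01  0.55  0.12]
1.15 [-0.6 -0.4  0. ] [-0.43  0.11  0.1   2.26 -0.98  0.55  0.06]
1.3 [ 0.3 -0.1 -0.8] [-0.45  0.12  0.09  2.23 -0.96  0.54  0.01]
12.2583
```

View pics/s2c.png

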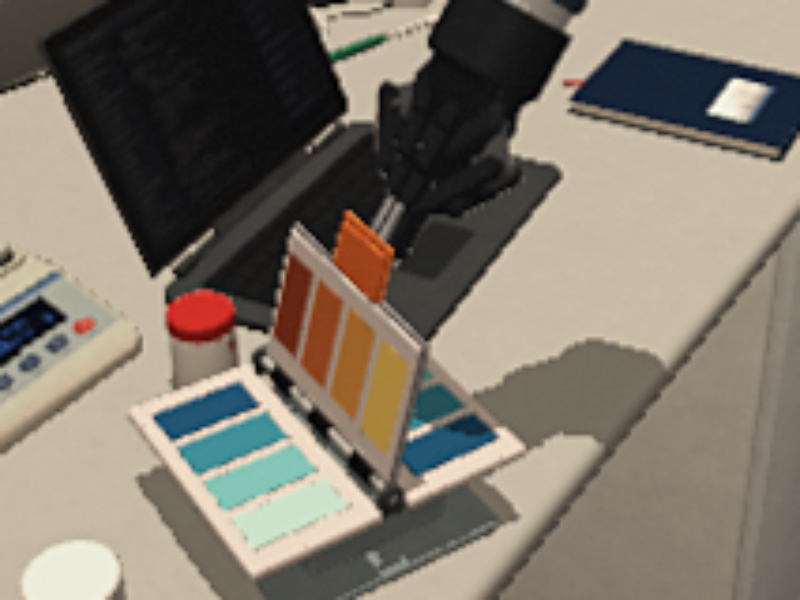

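The leaf is up at about 1.3 rad with the fingers behind the tab at (380,230) in the crop, and the stand has not moved. I'll carry on round.

Run:
```python
from h import *
f0=None
for th in list(np.arange(1.45,3.0,.15))+[3.05,3.10,3.13,3.15,3.17,3.19]:
    t=tip_for(th,PD,.118)
    try: go(t,.08 if th<2.9 else .03)
    except MotionError as e: print(th,e); break
    f=np.array(read_ft_force()); print(round(th,2),np.round(f,1),np.round(read_qpos(),2))
    if th>3.05 and f[2]>5: break
print(read_time_s(),read_eef_pos())
a=save("side","s3.png")[190:350,100:313]; cv2.imwrite("pics/s3c.png",cv2.resize(a[:,:,::-1],(800,600)))
```

```text
1.45 [ 0.5 -0.1 -0.3] [-0.47  0.13  0.08  2.21 -0.94  0.53 -0.04]
1.6 [1.5 0.  0.6] [-0.49  0.15  0.07  2.18 -0.93  0.52 -0.07]
1.75 [ 0.1 -0.3 -0.7] [-0.51  0.18  0.07  2.15 -0.92  0.51 -0.1 ]
1.9 [-0.1 -0.3 -0.4] [-0.53  0.21  0.06  2.13 -0.92  0.49 -0.12]
2.05 [-0.4  0.   0.2] [-0.54  0.24  0.05  2.11 -0.93  0.47 -0.12]
2.2 [ 0.8 -0.2  0.1] [-0.55  0.27  0.04  2.09 -0.95  0.45 -0.12]
2.35 [-0.1  0.3 -0.5] [-0.55  0.31  0.02  2.07 -0.97  0.43 -0.11]
2.5 [ 0.2  0.3 -0.4] [-0.55  0.34  0.01  2.05 -1.    0.41 -0.08]
2.65 [-0.1 -0.3 -0.7] [-0.59  0.38  0.02  2.   -0.98  0.4  -0.13]
2.8 [ 0.4 -0.4 -0.3] [-0.57  0.42 -0.01  1.99 -1.01  0.37 -0.1 ]
2.95 [-0.7  0.2 -0.5] [-0.55  0.45 -0.04  1.99 -1.06  0.35 -0.05]
3.05 [ 0.   0.1 -0.7] [-0.53  0.47 -0.07  1.98 -1.09  0.33 -0.01]
3.1 [-0.5 -0.6  1.4] [-0.52  0.48 -0.08  1.98 -1.1   0.32  0.01]
3.13 [-0.5  0.4  0.2] [-0.51  0.49 -0.09  1.98 -1.11  0.31  0.02]
3.15 [0.7 0.3 0.5] [-0.51  0.5  -0.09  1.98 -1.12  0.31  0.03]
3.17 [-2.9 -4.2  7.7] [-0.5   0.5  -0.1   1.98 -1.12  0.31  0.04]
18.5833 [0.54503985 0.42763092 0.08287174]
```

View pics/s3c.png

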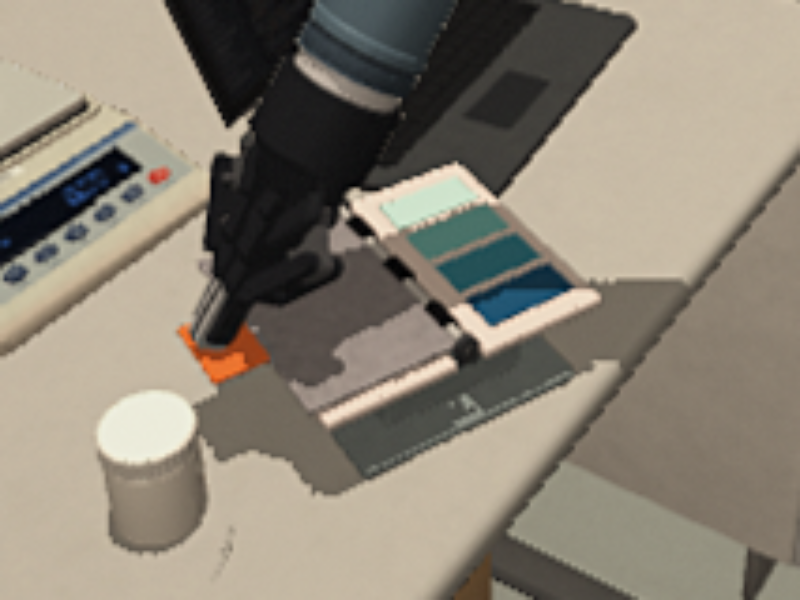

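The leaf lies on the +y page with the fingers pressing the tab at (215,345) in the crop, and the 8 N rise shows it is seated. Next I'll withdraw and check.

Run:
```python
from h import *
p=np.array(read_eef_pos()); d=ROT.as_matrix()[:,2]
movel(p-.03*d,Q,speed=.06); movel(p-.03*d+[0,0,.13],Q,speed=.15)
move_ptp([.55,.0,.33],[.70711,.70711,0,0]); pause(.5)
print(read_ft_force(),read_time_s())
a=save("side","s4.png")[190:350,100:313]; cv2.imwrite("pics/s4c.png",cv2.resize(a[:,:,::-1],(800,600)))
for n in("stand","red_lid_pot","white_lid_pot"): print(n,[np.round(d["at"],1) for d in tip_of("side",n)[:1]])
for th in (3.0,3.07,3.14): print(th,np.round(proj("side",S(P,[leafpt(-.027,.135,th,-.003),leafpt(.027,.135,th,-.003)])),1).tolist())
```

```text
[ 0.61692308 -0.52556098 -0.19184321] 22.375
stand [array([208.9, 281.8])]
red_lid_pot [array([174.5, 254.1])]
white_lid_pot [array([139.8, 323.3])]
3.0 [[156.6, 285.2], [146.5, 271.0]]
3.07 [[156.5, 288.8], [146.4, 274.4]]
3.14 [[156.7, 292.2], [146.7, 277.8]]
```

View pics/s4c.png

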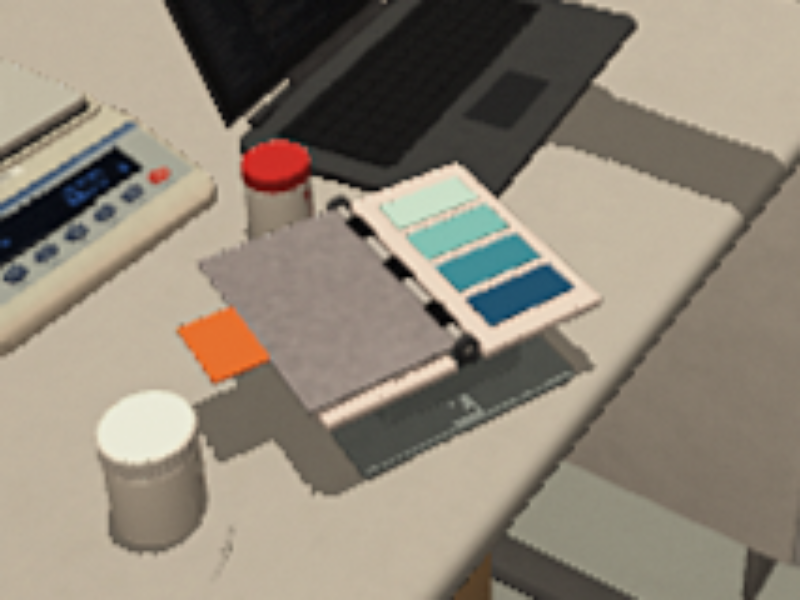

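The leaf lies flat, face down. The tab corners at (157,292) and (148,278) px match the prediction for 3.14 rad, and the stand and both pots are where they were.

```bash
python3 -c "
from bench import *
print(sign_off())"
```

```text
the job is handed in; nothing more can be done
None
```

The leaf was pushed over its spine with closed fingers and lies flat, printed side down, on the +y page; the stand and both pots show no visible movement, the hand is clear, and the job was handed in at about 22 s (no verdict was returned).

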